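# Sweep loose tube caps off the platform into the wash bin

## Task

Sweep the three loose blue screw caps along the raised white platform and over its edge into the open grey bin that stands against one side of it, pushing them with your fingers: never pick a cap up or lift it. Leave the two small capped vials on the platform standing where they are, and finish with all three caps lying in the bin.

Things in the scene. Friction and masses are not known exactly. Their poses are not given: they have to be found in the camera images.
- platform: raised white laminate platform, fixed to the bench: 270 mm along its x, 300 mm along its y, flat level top 50 mm above the bench, no rim. Origin at the centre of its underside, on the bench; its y axis points to the side edge at +150 mm, the bin stands against either the +y or the -y edge
- bin: open grey plastic bin, fixed to the bench against the platform's +y or -y edge (centres about 222 mm apart, gap 2 mm): 270 mm along its x, 140 mm along its y, 44 mm high, so its rim is 6 mm below the platform's top; walls and floor 4 mm. Origin at the centre of its underside; axes parallel to the platform's, shifted up to 8 mm along x
- rack: bystander: white tube rack with four capped sample tubes in a row, fixed to the bench against the platform's other side edge (not the bin's; gap 27 mm), its centre about 222 mm from the platform's centre: 240 mm along x, 90 mm along y, 94 mm high to the tube caps. Origin at the centre of its underside; axes parallel to the platform's
- cap1: loose blue screw cap lying flat on the platform: a ribbed disc 30 mm in diameter, 14 mm high, about 12 g, slides easily. Origin at the centre of its underside; z is its axis. No two loose things start with their centres less than 40 mm apart along the platform's x axis
- cap2: loose blue screw cap lying flat on the platform: a ribbed disc 30 mm in diameter, 14 mm high, about 12 g, slides easily. Origin at the centre of its underside; z is its axis. No two loose things start with their centres less than 40 mm apart along the platform's x axis
- cap3: loose blue screw cap lying flat on the platform: a ribbed disc 30 mm in diameter, 14 mm high, about 12 g, slides easily. Origin at the centre of its underside; z is its axis. No two loose things start with their centres less than 40 mm apart along the platform's x axis
- vial1: bystander: small capped glass vial standing on the platform among the caps, 22 mm in diameter, 46 mm high with its narrower blue cap (19 mm across), about 25 g. Origin at the centre of its underside, z up. Must stay where it stands
- vial2: bystander: small capped glass vial standing on the platform among the caps, 22 mm in diameter, 46 mm high with its narrower blue cap (19 mm across), about 25 g. Origin at the centre of its underside, z up. Must stay where it stands
Mind the look-alikes: they are no part of the job. Leave any yellow look-alike of the cap1 alone.

How it is judged (in metres and radians):
At the end, for the whole second after the job is handed in: All three caps lie at rest inside the bin (centre within its walls, lower than 42 mm above the bench, slower than 20 mm/s); both vials stand upright (within 0.2 rad) and within 20 mm of where they started (x of cap1 in the frame of bin between -0.132 and 0.132 m and y of cap1 in the frame of bin between -0.067 and 0.067 m and height (world z) of each of cap1, cap2, cap3 below 0.042 m and linear speed of each of cap1, cap2, cap3 below 0.02 m/s and x of cap2 in the frame of bin between -0.132 and 0.132 m and y of cap2 in the frame of bin between -0.067 and 0.067 m and x of cap3 in the frame of bin between -0.132 and 0.132 m and y of cap3 in the frame of bin between -0.067 and 0.067 m and distance of each of vial1, vial2 from where it was at the start of the episode below 0.02 m and angle between each of vial1, vial2's own z axis and vertical below 0.2 rad); the robot touches nothing.
It fails at once if a cap is lifted (its origin more than 16 mm above the platform's top) (height (world z) of any of cap1, cap2, cap3 above 0.066 m).
It fails at once if a vial is moved more than 20 mm or tipped more than 0.35 rad ((distance of vial1 from where it was at the start of the episode above 0.02 m or angle between vial1's own z axis and vertical above 0.35 rad) or (distance of vial2 from where it was at the start of the episode above 0.02 m or angle between vial2's own z axis and vertical above 0.35 rad)).
It also fails if it takes over 53 s, if anything falls off the work surface, if the arm or the gripper's body presses on something with over 40 N, if the wrist force passes 120 N, or if a joint passes its speed limit or range.

## Robot

A 6-joint arm with a two-finger parallel gripper is mounted at the origin on the work surface. World frame = base frame: x ahead of the robot, y to its left, z up, the work surface at z = 0. Lengths are in m, angles in degrees, forces in N, time in s.
With the tool pointing down it reaches from about 0.3 to 0.75 m from the base axis. Payload 8.5 kg.
Tool frame: the origin (TCP) lies midway between the tips of the shut fingers; the grasp point (between the pads) lies 19 mm behind it (env.grasp_offset is the distance from the TCP to the grasp point, in m); z points along the fingers, y is the line along which they close (so a half turn about z gives the same grasp; the last joint's range is limited). The gripper opens to 85 mm and grips with 20 to 120 N. Pads are 22 mm wide; open, the fingers measure 114 mm over their backs; the gripper's body (76 mm by 85 mm) begins 54 mm behind the grasp point. The pads swing forward as they close: fully open they stand 13 mm farther back than shut.
Start: joints at [53.497, 21.807, 74.336, -0, 83.858, -12.336], TCP at [0.225, 0.502, 0.2] pointing down, gripper open.
Joint ranges: [-178.18, 178.18], [-50.72, 133.34], [12.68, 142.11], [-81.47, 261.47], [9.98, 163.14], [-165.26, 165.26]. Speed limits (degrees/s): [136.94, 136.94, 180, 180, 180, 180].

## Interface

Orientations are given as a 3x3 rotation matrix whose columns are the frame's x, y, z axes.
In Python, from rig import env gives the robot as it stands.
- The arm moves only by the tool servo_tool, never from a script. Its argument "deltas" is text: rows parted by semicolons, each of 7 numbers parted by spaces: the opening, from 0 (shut) to 1 (fully open), then the shift along the tool's x, y, z in mm, then the turn, a rotation vector about the tool's x, y, z in rad. A call has 1 to 8 rows; each row shifts and turns the commanded pose from where the row before left it, along the tool's axes as they then stand; what a row does not reach is not made up. A row lasts 1/12 s, in which the tool goes at most 41.7 mm and 7.16 degrees, less where a joint would pass 70% of its speed; a pose out of reach is approached as far as the arm can. A call is refused whole if a number of a shift passes 41.7 or a number of a turn 0.125, either way. A call with a gripper value outside its range is refused whole. The fingers move at their own pace and stop on an object; "newtons" is the grip in N (left out, the last holds). Time passes only in rows, so rows that do not move let the fingers close. It gives the time, the measured TCP pose, the force, the opening and the grip force at its end, in the units of the state.
- env.observe(): the state, without advancing time (a new reading comes with each control period).
- env.get_image(name): name is "scene" or "top" or "wrist"; returns a dict with "img" (384x512x3 uint8, red, green, blue), "depth" (384x512 float32, m along the optical axis (not along the pixel's ray), 0 where there is no reading), "camera_matrix" (3x3 intrinsics, pixels), "world_to_cam" (4x4, takes a point from world to camera coordinates). Camera axes: x right, y down, z forward; pixel columns grow to the right and rows downward; lengths in m; the calibration is good to about 2 mm. The wrist camera is an equidistant fisheye: a pixel r from the principal point sees the ray r / f radians off the axis. A picture is of the moment at which its call begins.
- env.close_job(): hands the job in; it is judged then, once.
Trained networks look in a picture, given as the dict that the camera call returned (one of the last four; its "shot" number tells which), for a name from the list of things; names that differ only in an ending like _2 or _b are one class to them, and where a whole thing is asked for, a point or a joint stands for the part that bears it (a point fixed in the world has none). Each returns a list of dicts, best first, with "conf" (0 to 1); they miss things now and then, are a little off and sometimes report something else, mostly with a low value. They report only what shows in the picture. A call takes as long as a camera call. They do not tell look-alikes from the thing itself.
- env.spot_in(name, picture): "bbox" ([centre column, centre row, width, height] in pixels, round what is visible of it).
- env.spot_point(name, picture): "uv" ([column, row] in pixels: a listed point, or the origin of a listed thing).
The state is a dict: "time_s": time; "q": joint angles; "qvel": joint speeds; "joint_efforts": joint torques, N m; "position": TCP position; "tool_rot": TCP orientation; "ft_force": force on the tool from outside, world axes, zero at the start; "wrist_torque": the same for the moment, N m; "grip_width": finger opening in m; "gripper_force": force on a finger pad.
Only numpy, scipy, OpenCV 4.12 (cv2) and the standard library are available. Lean on these libraries where they do the work, as an engineer would, in place of code of your own. Each camera call takes 0.05 s, during which the arm holds its last target. There are 200 camera calls.

## Working session

There is one attempt and no reset: what is moved stays moved. The work goes in short steps, Python scripts to look and compute and a tool call to move; the robot and the scene stay as the last step left them, time stands still between calls to the robot, and variables do not carry over. Pictures are saved under pics/ and viewed, at most 10 in all, crops included, and the job is handed in when it is done.

Besides the shell and the picture viewer there is one more tool, called as a command line: name --argument value ..., lists and objects as JSON in quotes. servo_tool: Moves the arm, as the interface text tells. Its arguments: {"type":"object","properties":{"deltas":{"type":"string"},"newtons":{"type":"number"}},"required":["deltas"]}

```bash
mkdir -p pics; cat > h.py <<'E'
import numpy as np, cv2
from rig import env
def lift(p,uv,z):
    K=np.array(p["camera_matrix"]);T=np.array(p["world_to_cam"]);R=T[:3,:3];t=T[:3,3]
    d=R.T@np.linalg.inv(K)@np.array([uv[0],uv[1],1.]);c=-R.T@t
    return c+d*(z-c[2])/d[2]
E
python3 - <<'E'
from h import *
o=env.observe();print(o["time_s"],o["position"],np.round(o["tool_rot"],3).tolist(),o["grip_width"])
a=env.get_image("top");b=env.get_image("scene")
cv2.imwrite("pics/a.png",cv2.resize(a["img"][:,:,::-1],(768,576)));cv2.imwrite("pics/b.png",b["img"][:,:,::-1])
for n,z in [("cap1",.057),("vial1",.096),("platform",.05),("bin",.004),("rack",.09)]:
    for r in env.spot_in(n,a)[:6]: print(n,np.round(r["bbox"],1).tolist(),round(r["conf"],2),np.round(lift(a,r["bbox"][:2],z),4).tolist())
    for r in env.spot_point(n,a)[:6]: print("  pt",n,np.round(r["uv"],1).tolist(),round(r["conf"],2),np.round(lift(a,r["uv"],.05 if n[0] in "cv" else 0),4).tolist())
E
```

```text
0.0 [0.22496519 0.5014947  0.19888313] [[-0.912, 0.409, -0.001], [0.409, 0.912, -0.001], [0.0, -0.002, -1.0]] 0.08513052475227036
cap1 [272.4, 132.2, 17.5, 14.4] 0.8 [0.6333, -0.0266, 0.057]
cap1 [253.3, 230.2, 17.6, 13.7] 0.79 [0.4496, 0.0074, 0.057]
cap1 [255.1, 203.7, 11.6, 16.6] 0.74 [0.4984, 0.0046, 0.057]
cap1 [256.8, 277.4, 11.5, 16.1] 0.64 [0.364, 0.0002, 0.057]
  pt cap1 [259.3, 274.5] 0.76 [0.3682, -0.0044, 0.05]
  pt cap1 [255.2, 228.5] 0.59 [0.4526, 0.004, 0.05]
  pt cap1 [257.8, 202.4] 0.56 [0.5013, -0.0004, 0.05]
vial1 [230.0, 175.2, 12.8, 8.3] 0.71 [0.546, 0.049, 0.096]
vial1 [262.2, 153.9, 10.6, 15.2] 0.66 [0.5843, -0.0071, 0.096]
  pt vial1 [264.1, 150.2] 0.57 [0.6003, -0.0114, 0.05]
  pt vial1 [234.0, 179.1] 0.45 [0.5447, 0.0448, 0.05]
platform [248.4, 180.8, 164.9, 142.7] 0.71 [0.5418, 0.0176, 0.05]
  pt platform [253.2, 183.2] 0.57 [0.5428, 0.009, 0.0]
bin [364.9, 181.4, 82.4, 142.9] 0.88 [0.5481, -0.2156, 0.004]
  pt bin [359.4, 180.9] 0.97 [0.5495, -0.2057, 0.0]
rack [134.4, 177.3, 67.2, 129.5] 0.72 [0.5414, 0.2185, 0.09]
rack [262.1, 152.8, 14.9, 15.5] 0.69 [0.5875, -0.007, 0.09]
  pt rack [138.8, 179.4] 0.92 [0.5483, 0.2405, 0.0]
```

View pics/a.png

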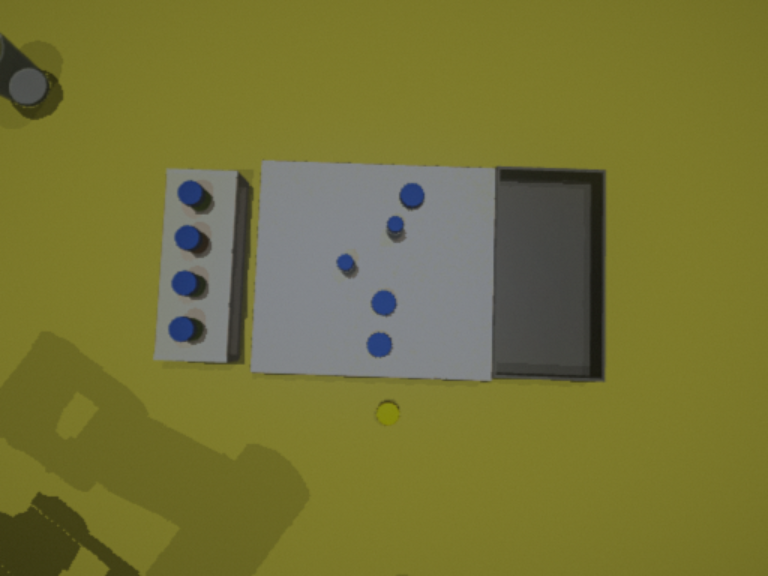

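View pics/b.png

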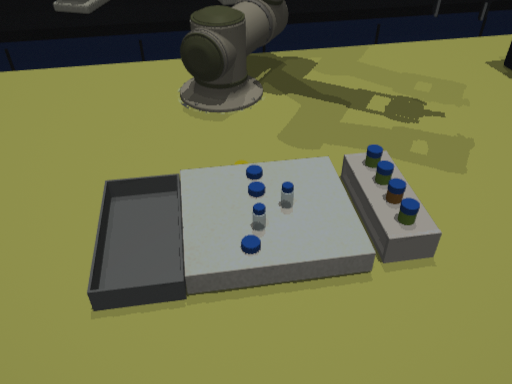

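The top view shows three caps at (412,195), (384,303) and (379,344), and vials at (395,225) and (346,263). The bin is on the right (-y) side, the rack on the left, and the yellow look-alike is on the bench at (388,413). I'll refine these by colour segmentation.

```bash
python3 - <<'E'
from h import *
a=env.get_image("top");im=a["img"].astype(int)
up=cv2.resize(a["img"],None,fx=4,fy=4,interpolation=cv2.INTER_CUBIC).astype(int)
m=((up[...,2]>up[...,0]+50)&(up[...,2]>up[...,1]+35)).astype(np.uint8)
n,l,s,c=cv2.connectedComponentsWithStats(m)
for i in range(1,n):
    if s[i,4]<200: continue
    uv=(c[i]+.5)/4-.5; x,y,w,h=s[i,:4]
    z=.096 if s[i,4]<.6*s[1:,4].max() else .064
    print(np.round(uv,1),s[i]/4,z,np.round(lift(a,uv,z),4))
d=a["depth"];K=np.array(a["camera_matrix"]);T=np.array(a["world_to_cam"])
v,u=np.mgrid[:384,:512];P=np.stack([(u-K[0,2])/K[0,0]*d,(v-K[1,2])/K[1,1]*d,d],-1)
W=(P-T[:3,3])@T[:3,:3]
pm=(abs(W[...,2]-.05)<.006)&(abs(W[...,1])<.2)&(d>0)&(W[...,0]>.3)&(W[...,0]<.8)
pm=cv2.morphologyEx(pm.astype(np.uint8),cv2.MORPH_OPEN,np.ones((7,7)))
k,ll,ss,_=cv2.connectedComponentsWithStats(pm);pm=(ll==1+ss[1:,4].argmax())
print(np.median(W[pm][:,2]));r=cv2.minAreaRect(W[pm][:,:2].astype(np.float32));print(r,cv2.boxPoints(r).tolist())
E
```

```text
[126.2 127.9] [118.75 120.75  15.75  15.25 741.25] 0.064 [0.637  0.2461 0.064 ]
[274.4 129.4] [267.25 122.25  15.25  15.25 719.  ] 0.064 [ 0.6369 -0.03    0.064 ]
[263.1 148.8] [258.75 144.25  10.    10.   311.25] 0.096 [ 0.5935 -0.0087  0.096 ]
[124.3 157.9] [116.75 150.5   15.75  15.5  763.5 ] 0.064 [0.5806 0.2475 0.064 ]
[229.7 174.3] [225.   169.5   10.25  10.5  329.75] 0.096 [0.5477 0.0496 0.096 ]
[122.3 188.2] [114.75 180.75  16.    16.   783.  ] 0.064 [0.5243 0.249  0.064 ]
[255.4 201.3] [248.   193.75  15.75  16.   770.75] 0.064 [0.5025 0.004  0.064 ]
[120.2 218.9] [112.75 211.25  16.    16.25 797.5 ] 0.064 [0.4679 0.2506 0.064 ]
[252.4 229.4] [245.   222.    15.75  15.75 776.25] 0.064 [0.4512 0.009  0.064 ]
0.049273217913657096
((0.5456637144088745, 0.016115352511405945), (0.30020618438720703, 0.27003252506256104), 88.43775177001953) [[0.40660539269447327, -0.13025100529193878], [0.6765375137329102, -0.13761289417743683], [0.6847220659255981, 0.16248171031475067], [0.41478991508483887, 0.16984359920024872]]
```

servo_tool --deltas "0 0 0 0 0 0 -0.099; 0 0 0 0 0 0 -0.099; 0 0 0 0 0 0 -0.099; 0 0 0 0 0 0 -0.098; 0 -18 -33 0 0 0 0; 0 -18 -33 0 0 0 0; 0 -18 -33 0 0 0 0; 0 -18 -33 0 0 0 0" --newtons 20

```text
time_s: 1.32
position: [0.2939, 0.3665, 0.1995]
tool_rot: [[-1.0, 0.026, 0.0], [0.026, 1.0, 0.0], [-0.0, 0.0, -1.0]]
ft_force: [1.2, 0.6, -0.3]
grip_width: 0.0001
gripper_force: 0.0
```

servo_tool --deltas "0 -18 -33 0 0 0 0; 0 -18 -33 0 0 0 0; 0 -18 -33 0 0 0 0; 0 -18 -33 0 0 0 0; 0 -18 -33 0 0 0 0; 0 -18 -33 0 0 0 0; 0 -18 -33 0 0 0 0; 0 0 0 0 0 0 0"

```text
time_s: 1.98
position: [0.4161, 0.1289, 0.1996]
tool_rot: [[-0.999, 0.033, 0.001], [0.033, 0.999, -0.001], [-0.001, -0.001, -1.0]]
ft_force: [-0.4, -0.3, -0.5]
grip_width: -0.0
gripper_force: 0.0
```

servo_tool --deltas "0 -19 -35 0 0 0 0; 0 -19 -35 0 0 0 0; 0 0 0 25 0 0 0; 0 0 0 25 0 0 0; 0 0 0 25 0 0 0; 0 0 0 25 0 0 0; 0 0 0 20 0 0 0; 0 0 0 0 0 0 0"

```text
time_s: 2.65
position: [0.4475, 0.063, 0.0766]
tool_rot: [[-1.0, 0.027, -0.006], [0.027, 1.0, 0.001], [0.006, 0.001, -1.0]]
ft_force: [-0.2, 0.4, 0.1]
grip_width: -0.0
gripper_force: 0.0
```

```bash
python3 - <<'E'
from h import *
a=env.get_image("scene");cv2.imwrite("pics/c.png",cv2.resize(a["img"][100:300,80:380,::-1],(780,520)))
o=env.observe();x,y,z=o["position"];print(-.9996*x+.0273*y,.0273*x+.9996*y,z)
E
```

```text
-0.4466984460171033 0.07508747620501678 0.07860069672015393
```

View pics/c.png

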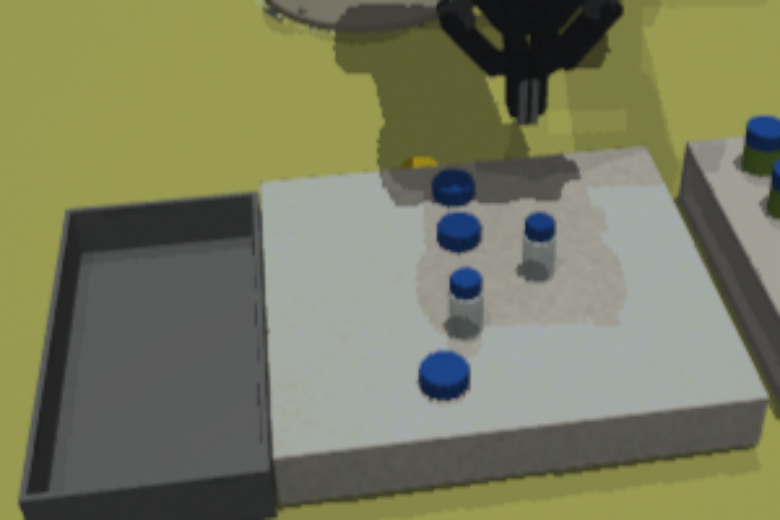

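The shut fingers are to the right of the near cap (453,187), with the tips at (527,120) still above the platform. The linkage spreads only along the sweep direction, so it stays clear of the vials.

servo_tool --deltas "0 -4 0 11 0 0 0; 0 0 0 11 0 0 0; 0 0 0 0 0 0 0; 0 0 -8 0 0 0 0; 0 0 -12 0 0 0 0; 0 0 -14 0 0 0 0; 0 0 -14 0 0 0 0; 0 0 -14 0 0 0 0"

```text
time_s: 3.37
position: [0.4524, -0.0006, 0.059]
tool_rot: [[-1.0, 0.027, 0.002], [0.027, 1.0, -0.001], [-0.002, -0.001, -1.0]]
ft_force: [0.6, -0.4, 0.6]
grip_width: -0.0004
gripper_force: 0.0
```

servo_tool --deltas "0 0 -14 0 0 0 0; 0 0 -14 0 0 0 0; 0 0 -14 0 0 0 0; 0 0 -14 0 0 0 0; 0 0 -14 0 0 0 0; 0 0 -14 0 0 0 0; 0 0 0 0 0 0 0; 0 0 0 0 0 0 0"

```text
time_s: 4.03
position: [0.4499, -0.0841, 0.0586]
tool_rot: [[-1.0, 0.028, 0.002], [0.028, 1.0, -0.001], [-0.002, -0.001, -1.0]]
ft_force: [-1.3, 0.1, -0.5]
grip_width: 0.0003
gripper_force: 0.0
```

```bash
cat > c.py <<'E'
from h import *
def caps():
    a=env.get_image("top")
    up=cv2.resize(a["img"],None,fx=4,fy=4,interpolation=cv2.INTER_CUBIC).astype(int)
    m=((up[...,2]>up[...,0]+50)&(up[...,2]>up[...,1]+35)).astype(np.uint8)
    n,l,s,c=cv2.connectedComponentsWithStats(m)
    for i in range(1,n):
        uv=(c[i]+.5)/4-.5
        if s[i,4]<400 or uv[0]<200: continue
        z=.096 if s[i,4]<7500 else .064
        if uv[0]>333: z=.018
        x,y,_=w=lift(a,uv,z); print(s[i,4],z,"p %.4f q %.4f"%(-.9996*x+.0273*y,.0273*x+.9996*y))
    return a
E
python3 - <<'E'
from c import *
a=caps();cv2.imwrite("pics/d.png",cv2.resize(a["img"][90:290,150:430,::-1],(784,560)))
o=env.observe();x,y,z=o["position"];print(-.9996*x+.0273*y,.0273*x+.9996*y,z,o["time_s"])
E
```

```text
2949 0.096 p -0.6289 q -0.0111
1285 0.096 p -0.5935 q 0.0075
1363 0.096 p -0.5461 q 0.0645
3064 0.096 p -0.5005 q 0.0175
2972 0.096 p -0.4516 q 0.0210
-0.45182547089424085 -0.07118517899971963 0.0583416862416083 4.0833
```

View pics/d.png

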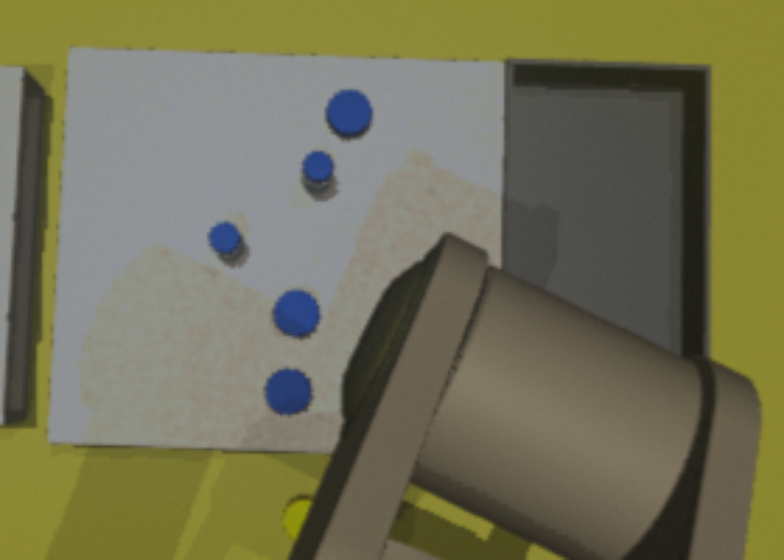

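The near cap has not moved (still at (288,391) in the crop) although the TCP went past it. I'll check where the fingertips really are from the other cameras.

```bash
python3 - <<'E'
from c import *
b=env.get_image("scene");w=env.get_image("wrist")
o=env.observe();P=o["position"]
def proj(p,X):
    T=np.array(p["world_to_cam"]);K=np.array(p["camera_matrix"]);c=T[:3,:3]@np.array(X)+T[:3,3];q=K@c;return q[:2]/q[2]
i=b["img"][:,:,::-1].copy();u=proj(b,P);print(P,u)
i=cv2.resize(i[120:270,80:280],(800,600),interpolation=cv2.INTER_CUBIC)
cv2.circle(i,(int((u[0]-80)*4),int((u[1]-120)*4)),3,(0,0,255),-1)
cv2.imwrite("pics/e.png",i);cv2.imwrite("pics/f.png",w["img"][:,:,::-1])
for r in env.spot_in("cap1",b): print(r)
E
```

```text
[ 0.44960611 -0.08297108  0.05799431] [204.18499635 176.89686266]
{'bbox': [250.1, 244.9, 21.2, 21.7], 'conf': 0.73}
{'bbox': [255.4, 172.4, 13.9, 9.9], 'conf': 0.56}
{'bbox': [240.9, 163.4, 6.0, 3.2], 'conf': 0.53}
{'bbox': [256.1, 189.2, 16.3, 15.7], 'conf': 0.52}
```

View pics/e.png

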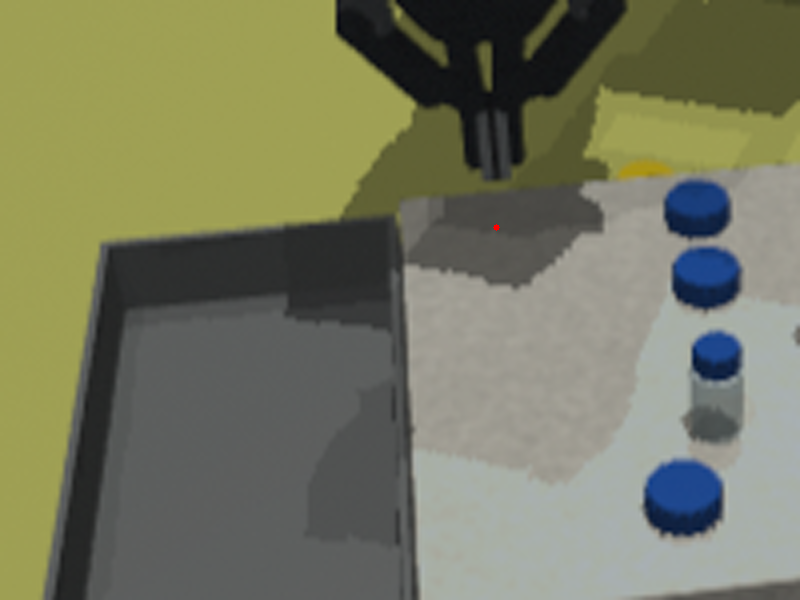

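View pics/f.png

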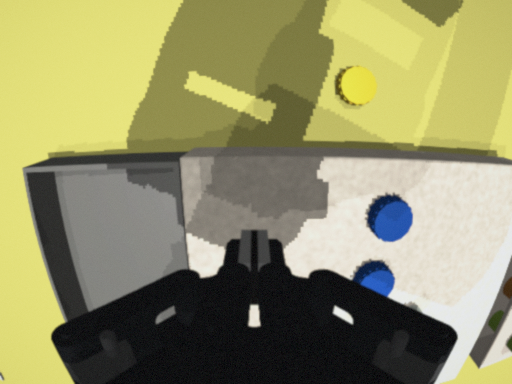

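The scene view puts the visible fingertips (495,178) about 12 px (full image) above the projected TCP (496,227). So the tips are either higher or nearer the base than reported. Scene depth will tell which.

```bash
python3 - <<'E'
from c import *
b=env.get_image("scene");T=np.array(b["world_to_cam"]);K=np.array(b["camera_matrix"]);d=b["depth"]
def W(u,v):
    z=d[v,u];c=np.array([(u-K[0,2])/K[0,0]*z,(v-K[1,2])/K[1,1]*z,z]);return T[:3,:3].T@(c-T[:3,3])
for v in range(146,182,3): print(v,*[np.round(W(u,v)*1000).astype(int).tolist() for u in (198,201,204,207,210)])
for u,v in [(255,172),(256,187),(250,242),(255,168)]: print(u,v,np.round(W(u,v)*1000))
print(env.observe()["position"],env.observe()["q"])
E
```

```text
146 [463, -89, 137] [463, -84, 137] [460, -79, 134] [462, -74, 135] [462, -68, 134]
149 [456, -90, 126] [458, -84, 127] [459, -79, 127] [456, -74, 124] [456, -68, 123]
152 [455, -90, 119] [459, -85, 121] [459, -80, 121] [454, -74, 116] [456, -69, 117]
155 [456, -91, 114] [459, -85, 115] [459, -80, 114] [460, -75, 114] [455, -69, 110]
158 [457, -91, 108] [460, -86, 109] [461, -81, 109] [460, -75, 107] [456, -70, 104]
161 [454, -92, 99] [459, -86, 102] [461, -81, 102] [460, -76, 101] [323, -62, 3]
164 [324, -89, 0] [458, -87, 94] [460, -82, 95] [458, -76, 93] [332, -63, 2]
167 [341, -90, 4] [340, -84, 2] [409, -80, 51] [410, -74, 51] [411, -68, 51]
170 [416, -92, 51] [416, -87, 50] [420, -81, 52] [424, -75, 54] [422, -69, 52]
173 [426, -93, 51] [430, -88, 53] [427, -82, 50] [428, -76, 50] [432, -71, 52]
176 [435, -94, 50] [439, -88, 53] [440, -83, 53] [439, -77, 51] [440, -71, 52]
179 [446, -95, 52] [448, -89, 52] [449, -84, 53] [447, -78, 51] [450, -72, 51]
255 172 [463.  12.  67.]
256 187 [506.   6.  65.]
250 242 [640. -29.  66.]
255 168 [448.  14.  64.]
[ 0.44957356 -0.08286494  0.0577423 ] [-2.53387727e+01  2.25189525e+01  1.00907114e+02  2.62034182e-03
  5.65652870e+01 -1.13857922e+02]
```

Depth puts the tips at z ≈ 0.092, while the state reads 0.058. So the reported TCP z is about 34 mm too low, and x and y agree. I need to know whether the gripper body is higher too, for clearance over the vials.

```bash
python3 - <<'E'
from c import *
b=env.get_image("scene");T=np.array(b["world_to_cam"]);K=np.array(b["camera_matrix"]);d=b["depth"]
def W(u,v):
    z=d[v,u];c=np.array([(u-K[0,2])/K[0,0]*z,(v-K[1,2])/K[1,1]*z,z]);return T[:3,:3].T@(c-T[:3,3])
for v in range(60,150,5): print(v,*[np.round(W(u,v)*1000).astype(int).tolist() for u in (168,180,192,204,216,228)])
w=env.get_image("wrist");M=np.array(w["world_to_cam"]);print("wristcam",-M[:3,:3].T@M[:3,3], M[2,:3])
cv2.imwrite("pics/g.png",cv2.resize(b["img"][40:190,120:320,::-1],(800,600)))
E
```

```text
60 [-239, -134, 2] [479, -104, 302] [489, -86, 305] [483, -68, 301] [474, -50, 295] [75, 16, 122]
65 [-202, -135, 2] [480, -105, 295] [488, -87, 297] [489, -69, 296] [474, -50, 288] [72, 15, 108]
70 [-162, -136, 3] [481, -105, 287] [485, -88, 287] [490, -70, 288] [440, -48, 264] [66, 15, 93]
75 [-129, -138, 3] [469, -106, 274] [488, -89, 281] [483, -70, 277] [459, -50, 264] [66, 15, 79]
80 [-92, -139, 4] [468, -107, 265] [479, -89, 268] [478, -71, 266] [474, -52, 263] [64, 15, 64]
85 [-64, -140, 3] [474, -108, 260] [484, -90, 263] [485, -72, 262] [473, -52, 254] [70, 13, 54]
90 [-36, -141, 1] [473, -109, 251] [485, -91, 255] [485, -72, 253] [472, -53, 245] [67, 13, 38]
95 [-5, -142, 2] [472, -110, 241] [484, -91, 246] [487, -73, 246] [473, -53, 237] [70, 12, 25]
100 [24, -143, 2] [472, -111, 233] [485, -92, 238] [486, -74, 236] [475, -54, 229] [82, 10, 18]
105 [54, -144, 3] [470, -112, 223] [484, -93, 228] [485, -74, 227] [461, -53, 212] [100, 8, 13]
110 [81, -145, 4] [458, -113, 207] [460, -93, 207] [458, -73, 204] [460, -54, 203] [116, 5, 8]
115 [106, -145, 4] [458, -114, 198] [462, -94, 198] [463, -74, 197] [461, -54, 194] [454, -33, 188]
120 [450, -135, 186] [459, -115, 190] [467, -95, 192] [461, -75, 186] [463, -55, 185] [457, -34, 180]
125 [460, -135, 183] [158, -118, 2] [467, -96, 183] [460, -76, 176] [174, -32, 2] [463, -35, 173]
130 [458, -137, 172] [450, -117, 165] [466, -97, 172] [458, -76, 165] [439, -54, 151] [463, -35, 163]
135 [197, -149, 1] [460, -118, 161] [210, -93, 3] [463, -77, 158] [451, -56, 148] [224, -10, 2]
140 [219, -149, 1] [459, -119, 150] [455, -98, 145] [462, -78, 147] [463, -57, 146] [244, -12, 1]
145 [239, -150, 0] [243, -123, 0] [454, -99, 134] [460, -79, 136] [262, -42, 2] [266, -15, 2]
wristcam [ 0.37749819 -0.08095992  0.23169547] [ 0.28461247 -0.00771248 -0.95861163]
```

View pics/g.png

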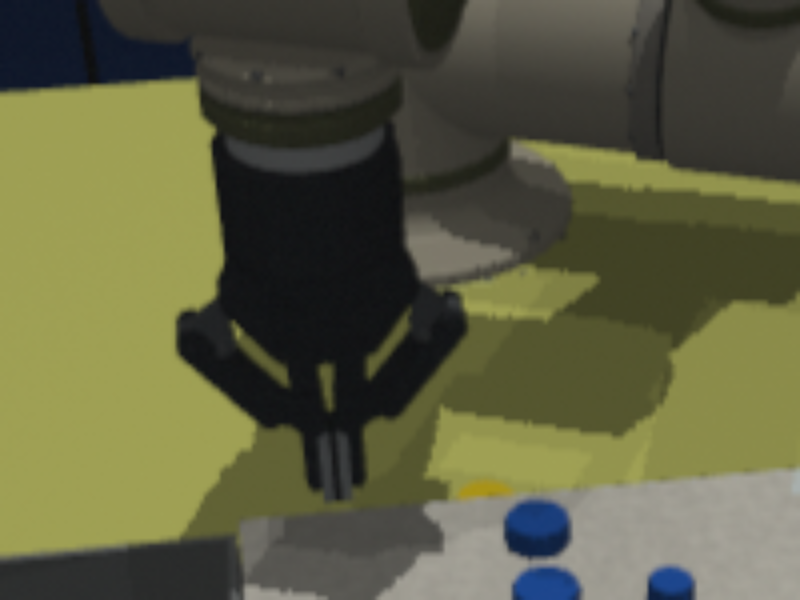

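The body is about 34 mm higher as well, so the whole reading is offset and the clearances stand. I'll go back behind the cap and lower by the corrected amount.

servo_tool --deltas "0 0 24 0 0 0 0; 0 0 24 0 0 0 0; 0 0 24 0 0 0 0; 0 0 24 0 0 0 0; 0 0 23 0 0 0 0; 0 0 23 0 0 0 0; 0 0 0 14 0 0 0; 0 0 0 14 0 0 0"

```text
time_s: 5.05
position: [0.4537, 0.0599, 0.0297]
tool_rot: [[-1.0, 0.024, 0.002], [0.024, 1.0, -0.0], [-0.002, -0.0, -1.0]]
ft_force: [0.2, -0.2, -0.5]
grip_width: 0.0
gripper_force: 0.0
```

```bash
cat > tip.py <<'E'
from c import *
def tip():
    o=env.observe();X,Y,Z=o["position"]
    b=env.get_image("scene");T=np.array(b["world_to_cam"]);K=np.array(b["camera_matrix"]);d=b["depth"]
    v,u=np.mgrid[:384,:512];P=np.stack([(u-K[0,2])/K[0,0]*d,(v-K[1,2])/K[1,1]*d,d],-1)
    W=(P-T[:3,3])@T[:3,:3];m=(abs(W[...,0]-X-.01)<.012)&(abs(W[...,1]-Y)<.012)&(W[...,2]>.058)&(W[...,2]<Z+.15)&(d>0)&(b["img"].max(-1)<130)
    zs=np.sort(W[m][:,2]);print("tip z",zs[:8].round(4),"TCP p %.4f q %.4f z %.4f t %.2f"%(-.9996*X+.0273*Y,.0273*X+.9996*Y,Z,o["time_s"]),o["ft_force"].round(1))
E
python3 -c "
from tip import *
tip();caps()"
```

```text
tip z [0.0652 0.0653 0.0655 0.0661 0.0661 0.0662 0.0665 0.0667] TCP p -0.4519 q 0.0723 z 0.0297 t 5.05 [ 0.2 -0.2 -0.5]
2948 0.096 p -0.6289 q -0.0111
1280 0.096 p -0.5935 q 0.0075
1231 0.096 p -0.5461 q 0.0644
515 0.096 p -0.5102 q 0.0168
```

servo_tool --deltas "0 0 0 5 0 0 0; 0 0 0 5 0 0 0; 0 0 0 0 0 0 0; 0 0 -6 0 0 0 0; 0 0 -8 0 0 0 0; 0 0 -10 0 0 0 0; 0 0 -12 0 0 0 0; 0 0 -14 0 0 0 0"

```text
time_s: 5.82
position: [0.4521, 0.0073, 0.0198]
tool_rot: [[-1.0, 0.027, 0.001], [0.027, 1.0, -0.0], [-0.001, -0.0, -1.0]]
ft_force: [-0.3, -0.3, -0.6]
grip_width: -0.0004
gripper_force: 0.1
```

```bash
python3 -c "
from tip import *
tip();caps()
b=env.get_image('scene');print([ (np.round(r['bbox'],0).tolist(),round(r['conf'],2)) for r in env.spot_in('cap1',b)])"
```

```text
tip z [0.0591 0.0592 0.0596 0.0598 0.0598 0.0599 0.06   0.0602] TCP p -0.4517 q 0.0196 z 0.0198 t 5.82 [-0.3 -0.3 -0.6]
2945 0.096 p -0.6289 q -0.0111
1285 0.096 p -0.5935 q 0.0075
1295 0.096 p -0.5461 q 0.0648
[([255.0, 189.0, 15.0, 11.0], 0.8), ([239.0, 175.0, 15.0, 14.0], 0.76)]
```

The cap now moves with the fingers. Continuing the sweep over the edge.

servo_tool --deltas "0 0 -14 0 0 0 0; 0 0 -14 0 0 0 0; 0 0 -14 0 0 0 0; 0 0 -14 0 0 0 0; 0 0 -14 0 0 0 0; 0 0 -14 0 0 0 0; 0 0 -14 0 0 0 0; 0 0 -14 0 0 0 0"

```text
time_s: 6.68
position: [0.449, -0.1036, 0.0196]
tool_rot: [[-1.0, 0.026, 0.0], [0.026, 1.0, 0.0], [-0.0, 0.0, -1.0]]
ft_force: [0.5, 0.0, 0.9]
grip_width: -0.0002
gripper_force: 0.0
```

servo_tool --deltas "0 0 -14 0 0 0 0; 0 0 -14 0 0 0 0; 0 0 -12 0 0 0 0; 0 0 0 0 0 0 0; 0 0 0 0 0 0 0; 0 0 0 -25 0 0 0; 0 0 0 -25 0 0 0"

```text
time_s: 7.27
position: [0.4471, -0.142, 0.0693]
tool_rot: [[-1.0, 0.026, -0.003], [0.026, 1.0, 0.002], [0.003, 0.002, -1.0]]
ft_force: [0.4, -0.4, 0.4]
grip_width: 0.0001
gripper_force: 0.0
```

```bash
python3 -c "
from tip import *
tip()
b=env.get_image('scene');print([ (np.round(r['bbox'],0).tolist(),round(r['conf'],2)) for r in env.spot_in('cap1',b)])
cv2.imwrite('pics/i.png',b['img'][:,:,::-1])"
```

```text
tip z [0.1042 0.1048 0.105  0.1055 0.1059 0.1067 0.1068 0.1072] TCP p -0.4508 q -0.1298 z 0.0693 t 7.27 [ 0.4 -0.4  0.4]
[([164.0, 202.0, 16.0, 20.0], 0.55), ([256.0, 190.0, 20.0, 12.0], 0.52), ([251.0, 244.0, 23.0, 19.0], 0.52), ([138.0, 241.0, 97.0, 139.0], 0.25)]
```

View pics/i.png

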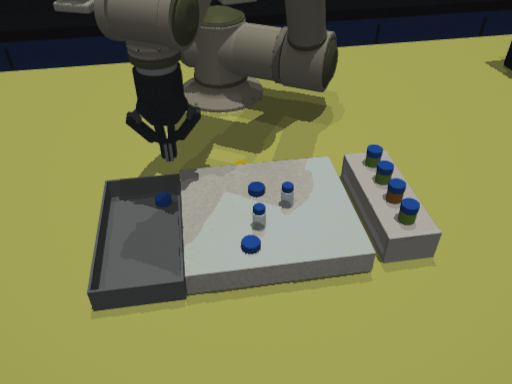

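The first cap lies in the bin at (164,202), and the other two caps and both vials have not moved. Next is the middle cap.

servo_tool --deltas "0 -7 25 0 0 0 0; 0 -7 25 0 0 0 0; 0 -7 25 0 0 0 0; 0 -6 25 0 0 0 0; 0 -6 24 0 0 0 0; 0 -6 24 0 0 0 0; 0 -6 24 0 0 0 0; 0 -6 24 0 0 0 0"

```text
time_s: 8.08
position: [0.5035, 0.0531, 0.0684]
tool_rot: [[-1.0, 0.026, -0.002], [0.026, 1.0, 0.0], [0.002, 0.0, -1.0]]
ft_force: [0.7, -0.1, -0.6]
grip_width: 0.0002
gripper_force: 0.0
```

servo_tool --deltas "0 0 0 0 0 0 0; 0 0 0 12 0 0 0; 0 0 0 14 0 0 0; 0 0 0 14 0 0 0; 0 0 0 10 0 0 0; 0 0 0 0 0 0 0"

```text
time_s: 8.58
position: [0.503, 0.0515, 0.0186]
tool_rot: [[-1.0, 0.026, -0.002], [0.026, 1.0, 0.0], [0.002, 0.0, -1.0]]
ft_force: [0.1, -0.2, 1.0]
grip_width: 0.0001
gripper_force: 0.0
```

```bash
python3 -c "
from tip import *
tip();caps()"
```

```text
tip z [0.058  0.0583 0.0584 0.0595 0.06   0.06   0.06   0.0606] TCP p -0.5014 q 0.0652 z 0.0186 t 8.58 [ 0.1 -0.2  1. ]
2963 0.096 p -0.6289 q -0.0111
1186 0.096 p -0.5936 q 0.0074
2944 0.018 p -0.4502 q -0.1557
```

Positioned behind cap B (p −0.501 against −0.502). Total sweep is 200 mm.

servo_tool --deltas "0 0 -6 0 0 0 0; 0 0 -8 0 0 0 0; 0 0 -10 0 0 0 0; 0 0 -12 0 0 0 0; 0 0 -14 0 0 0 0; 0 0 -14 0 0 0 0; 0 0 -14 0 0 0 0; 0 0 -14 0 0 0 0"

```text
time_s: 9.35
position: [0.5015, -0.0426, 0.0195]
tool_rot: [[-1.0, 0.028, 0.0], [0.028, 1.0, -0.0], [-0.0, -0.0, -1.0]]
ft_force: [0.1, 0.2, 0.1]
grip_width: 0.0
gripper_force: 0.0
```

servo_tool --deltas "0 0 -14 0 0 0 0; 0 0 -14 0 0 0 0; 0 0 -14 0 0 0 0; 0 0 -14 0 0 0 0; 0 0 -14 0 0 0 0; 0 0 -14 0 0 0 0; 0 0 -14 0 0 0 0; 0 0 -8 0 0 0 0"

```text
time_s: 10.02
position: [0.4987, -0.1491, 0.0195]
tool_rot: [[-1.0, 0.028, 0.0], [0.028, 1.0, -0.0], [-0.0, -0.0, -1.0]]
ft_force: [0.7, -0.3, 0.5]
grip_width: -0.0002
gripper_force: 0.0
```

servo_tool --deltas "0 0 0 0 0 0 0; 0 0 0 0 0 0 0; 0 0 0 -25 0 0 0; 0 0 0 -25 0 0 0; 0 0 0 -25 0 0 0; 0 0 0 0 0 0 0"

```text
time_s: 10.52
position: [0.5008, -0.1469, 0.0987]
tool_rot: [[-1.0, 0.026, 0.007], [0.026, 1.0, -0.004], [-0.007, -0.003, -1.0]]
ft_force: [0.9, -0.1, 0.8]
grip_width: 0.0003
gripper_force: 0.0
```

```bash
python3 -c "
from tip import *
tip();caps()
b=env.get_image('scene');print([ (np.round(r['bbox'],0).tolist(),round(r['conf'],2)) for r in env.spot_in('cap1',b)])
cv2.imwrite('pics/j.png',b['img'][:,:,::-1])"
```

```text
tip z [0.1338 0.1344 0.1346 0.1347 0.1348 0.1349 0.135  0.1356] TCP p -0.5046 q -0.1332 z 0.0987 t 10.52 [ 0.9 -0.1  0.8]
2952 0.096 p -0.6289 q -0.0111
1288 0.096 p -0.5935 q 0.0075
1277 0.096 p -0.5462 q 0.0643
[([252.0, 245.0, 22.0, 17.0], 0.83), ([166.0, 200.0, 10.0, 15.0], 0.61), ([162.0, 219.0, 17.0, 18.0], 0.53)]
```

Two caps are in the bin (scene (166,200) and (162,219)). Last is the far cap, approached with the tips at z ≈ 0.134, above the vials.

servo_tool --deltas "0 -17 21 0 0 0 0; 0 -17 21 0 0 0 0; 0 -17 21 0 0 0 0; 0 -17 21 0 0 0 0; 0 -17 21 0 0 0 0; 0 -17 22 0 0 0 0; 0 -17 22 0 0 0 0; 0 -15 22 0 0 0 0"

```text
time_s: 11.38
position: [0.6376, 0.0221, 0.0928]
tool_rot: [[-1.0, 0.026, -0.003], [0.026, 1.0, 0.0], [0.003, 0.0, -1.0]]
ft_force: [-0.5, -0.3, 0.4]
grip_width: 0.0002
gripper_force: 0.0
```

servo_tool --deltas "0 0 0 0 0 0 0; 0 0 0 0 0 0 0"

```text
time_s: 11.55
position: [0.6371, 0.0219, 0.0927]
tool_rot: [[-1.0, 0.025, -0.003], [0.025, 1.0, 0.0], [0.003, 0.0, -1.0]]
ft_force: [-0.6, -0.1, 0.2]
grip_width: 0.0004
gripper_force: 0.0
```

```bash
python3 -c "
from tip import *
tip()"
```

```text
tip z [0.126  0.1276 0.1281 0.1285 0.1288 0.129  0.1293 0.1294] TCP p -0.6362 q 0.0392 z 0.0927 t 11.55 [-0.6 -0.1  0.2]
```

servo_tool --deltas "0 -2 0 20 0 0 0; 0 0 0 20 0 0 0; 0 0 0 20 0 0 0; 0 0 0 12 0 0 0; 0 0 0 0 0 0 0; 0 0 -6 0 0 0 0; 0 0 -8 0 0 0 0; 0 0 -10 0 0 0 0"

```text
time_s: 12.27
position: [0.639, -0.0045, 0.0235]
tool_rot: [[-1.0, 0.027, 0.001], [0.027, 1.0, -0.0], [-0.001, -0.0, -1.0]]
ft_force: [1.0, 0.4, -0.1]
grip_width: 0.0001
gripper_force: 0.1
```

```bash
python3 -c "
from tip import *
tip();caps()"
```

```text
tip z [0.0586 0.0598 0.0599 0.061  0.0611 0.0615 0.0616 0.0617] TCP p -0.6389 q 0.0129 z 0.0235 t 12.27 [ 1.   0.4 -0.1]
2989 0.018 p -0.5015 q -0.1568
3006 0.018 p -0.4503 q -0.1557
```

servo_tool --deltas "0 0 0 3 0 0 0; 0 0 -10 0 0 0 0; 0 0 -12 0 0 0 0; 0 0 -14 0 0 0 0; 0 0 -14 0 0 0 0; 0 0 -14 0 0 0 0; 0 0 -14 0 0 0 0; 0 0 -14 0 0 0 0"

```text
time_s: 13.03
position: [0.6362, -0.0973, 0.0195]
tool_rot: [[-1.0, 0.027, 0.0], [0.027, 1.0, -0.0], [-0.0, -0.0, -1.0]]
ft_force: [-0.1, -0.6, -0.5]
grip_width: 0.0001
gripper_force: 0.0
```

servo_tool --deltas "0 0 -14 0 0 0 0; 0 0 -14 0 0 0 0; 0 0 -14 0 0 0 0; 0 0 -13 0 0 0 0; 0 0 0 0 0 0 0; 0 0 0 0 0 0 0; 0 0 0 -25 0 0 0; 0 0 0 -25 0 0 0"

```text
time_s: 13.7
position: [0.634, -0.1493, 0.0688]
tool_rot: [[-1.0, 0.026, -0.004], [0.026, 1.0, 0.002], [0.004, 0.002, -1.0]]
ft_force: [0.5, 0.2, 1.1]
grip_width: 0.0003
gripper_force: 0.0
```

servo_tool --deltas "0 15 30 -15 0 0 0; 0 15 30 -15 0 0 0; 0 15 30 -15 0 0 0; 0 15 30 -15 0 0 0; 0 15 30 -15 0 0 0; 0 15 30 -15 0 0 0; 0 0 0 0 0 0 0; 0 0 0 0 0 0 0"

```text
time_s: 14.37
position: [0.5493, 0.034, 0.1607]
tool_rot: [[-1.0, 0.023, 0.002], [0.023, 1.0, -0.0], [-0.002, -0.0, -1.0]]
ft_force: [0.5, 0.3, -0.1]
grip_width: -0.0002
gripper_force: 0.0
```

```bash
python3 -c "
from tip import *
tip();a=caps();b=env.get_image('scene');cv2.imwrite('pics/k.png',b['img'][:,:,::-1])
print([ (np.round(r['bbox'],0).tolist(),round(r['conf'],2)) for r in env.spot_in('cap1',b)])"
```

```text
tip z [0.0597 0.0601 0.0618 0.062  0.0623 0.0627 0.0631 0.0633] TCP p -0.5482 q 0.0490 z 0.1607 t 14.37 [ 0.5  0.3 -0.1]
2847 0.018 p -0.6369 q -0.1554
2977 0.018 p -0.5015 q -0.1568
2994 0.018 p -0.4503 q -0.1557
[([162.0, 218.0, 14.0, 15.0], 0.82), ([163.0, 272.0, 21.0, 17.0], 0.64), ([242.0, 162.0, 6.0, -0.0], 0.52), ([163.0, 200.0, 15.0, 16.0], 0.51)]
```

View pics/k.png

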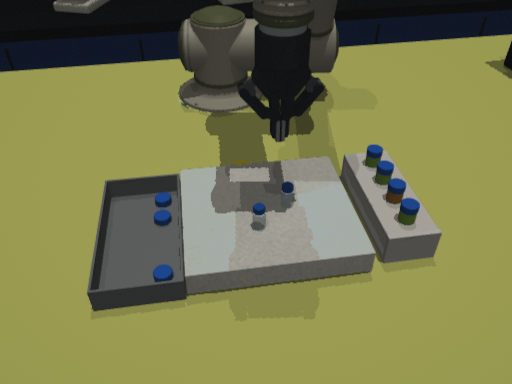

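All three caps lie in the bin at (163,200), (162,218) and (163,272). Both vials stand at (259,215) and (288,193), and the hand is clear above them.

```bash
python3 -c "
from rig import env
print(env.close_job())"
```

```text
the job is handed in; nothing more can be done
None
```

I handed the job in at about 14 s with all three blue caps in the bin and both vials still standing where they were; the hand-in returned no verdict, so this rests on the final camera views.

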